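# Load the charging docks in order

## Task

Load the three battery packs into the charging docks in order, 1 first, then 2, then 3, each pack into the dock that carries the same number of bars. Press each pack's nose gently against the dock's spring, never forcing it (20 N is too much), lower it flat, and let the spring push it back so that its tongue is caught under the hook lip and it lies fully home. Leave the other things on the bench where they are.

Things in the scene. Friction and masses are not known exactly. Their poses are not given: they have to be found in the camera images.
- pack1: Battery pack 1, loose, under 0.25 kg: black block 60 long (x), 26 wide (y), 26 tall (mm), one white bar on top. Tongue at its -x end: sticks out 6 at the very bottom, 18 wide, 6 high. Its +x end is the flat nose with copper contacts. Origin: centre of the block's underside. Starts upright on a foam pad 12 thick.
- dock1: Dock 1 (one white bar on its spring housing), fixed. Origin under the middle of its floor plate, 6 thick (mm); x runs from hook lip to spring. Lip, guides and spring form a cradle clamped at an unreported c of -12 to +12 along x: feel for it. Above plate: end wall face x=-36+c, 12 high; lip out to x=-32+c, spans z 8 to 12; side guides 31 apart, 6 high; housing x 40+c to 62+c, 30 high.
- pin1 (a joint): Spring plate of dock 1, pushed-in distance in m: 0 free, 0.003 with a pack home, 0.012 at its stop. Copper, 28 wide, 3 to 24 mm above the floor plate; free face at x=+27+c mm of the dock. Force 3 N free, 7 N at 7 mm, 10 N at 12 mm. The nose must push it in 7 mm or more for the tongue to pass down in front of the lip; let go, it slides the pack back under the lip.
- pack2: Battery pack 2, loose, under 0.25 kg: black block 60 long (x), 26 wide (y), 36 tall (mm), two white bars on top. Tongue at its -x end: sticks out 6 at the very bottom, 18 wide, 6 high. Its +x end is the flat nose with copper contacts. Origin: centre of the block's underside. Starts upright on a foam pad 12 thick.
- dock2: Dock 2 (two white bars on its spring housing), fixed. Origin under the middle of its floor plate, 6 thick (mm); x runs from hook lip to spring. Lip, guides and spring form a cradle clamped at an unreported c of -12 to +12 along x: feel for it. Above plate: end wall face x=-36+c, 12 high; lip out to x=-32+c, spans z 8 to 12; side guides 31 apart, 6 high; housing x 40+c to 62+c, 30 high.
- pin2 (a joint): Spring plate of dock 2, pushed-in distance in m: 0 free, 0.003 with a pack home, 0.012 at its stop. Copper, 28 wide, 3 to 24 mm above the floor plate; free face at x=+27+c mm of the dock. Force 3 N free, 7 N at 7 mm, 10 N at 12 mm. The nose must push it in 7 mm or more for the tongue to pass down in front of the lip; let go, it slides the pack back under the lip.
- pack3: Battery pack 3, loose, under 0.25 kg: black block 60 long (x), 26 wide (y), 46 tall (mm), three white bars on top. Tongue at its -x end: sticks out 6 at the very bottom, 18 wide, 6 high. Its +x end is the flat nose with copper contacts. Origin: centre of the block's underside. Starts upright on a foam pad 12 thick.
- dock3: Dock 3 (three white bars on its spring housing), fixed. Origin under the middle of its floor plate, 6 thick (mm); x runs from hook lip to spring. Lip, guides and spring form a cradle clamped at an unreported c of -12 to +12 along x: feel for it. Above plate: end wall face x=-36+c, 12 high; lip out to x=-32+c, spans z 8 to 12; side guides 31 apart, 6 high; housing x 40+c to 62+c, 30 high.
- pin3 (a joint): Spring plate of dock 3, pushed-in distance in m: 0 free, 0.003 with a pack home, 0.012 at its stop. Copper, 28 wide, 3 to 24 mm above the floor plate; free face at x=+27+c mm of the dock. Force 3 N free, 7 N at 7 mm, 10 N at 12 mm. The nose must push it in 7 mm or more for the tongue to pass down in front of the lip; let go, it slides the pack back under the lip.
- label_roll: bystander: white paper label roll, 42 across, 30 high, standing on the foam pad; origin at its underside (mm)
- mic_cap: bystander: dark metal cap, 20 across, 20 high, on the foam pad; origin at its underside (mm)
- glue: bystander: yellow glue bottle, 48 across, 130 high; origin at its underside (mm)
- screwdriver: bystander: screwdriver 170 long lying on the bench; origin under its middle (mm)
- mic: bystander: handheld microphone 210 long, lying; origin under its middle (mm)
There are look-alikes about, which are no part of the job. What is shaped like the pack3 but brown or red is not meant.

How it is judged (in metres and radians):
On the way, in this order (a step that is already met when the one before it is completed fails the run):
1. pack 1 is home in dock 1: flat on its plate, tongue under the lip (z of pack1 in the frame of dock1 between 0.003 and 0.0085 m and y of pack1 in the frame of dock1 between -0.006 and 0.006 m and x of pack1 in the frame of dock1 between -0.019 and 0.019 m and angle between pack1's own z axis and vertical below 0.06 rad and value of joint pin1 between 0.001 and 0.0052 m), for 0.2 s.
2. pack 2 is home in dock 2: flat on its plate, tongue under the lip (z of pack2 in the frame of dock2 between 0.003 and 0.0085 m and y of pack2 in the frame of dock2 between -0.006 and 0.006 m and x of pack2 in the frame of dock2 between -0.019 and 0.019 m and angle between pack2's own z axis and vertical below 0.06 rad and value of joint pin2 between 0.001 and 0.0052 m), for 0.2 s.
3. pack 3 is home in dock 3: flat on its plate, tongue under the lip (z of pack3 in the frame of dock3 between 0.003 and 0.0085 m and y of pack3 in the frame of dock3 between -0.006 and 0.006 m and x of pack3 in the frame of dock3 between -0.019 and 0.019 m and angle between pack3's own z axis and vertical below 0.06 rad and value of joint pin3 between 0.001 and 0.0052 m), for 0.2 s.
At the end, for the whole second after the job is handed in: Each pack rests in the dock of its number: underside from 3 mm below to 2.5 mm above the plate, within 6 mm sideways and 19 mm lengthwise of the dock's middle, tilt under 0.06 rad, spring plate pushed in 1.0 to 5.2 mm (tongue under the lip), slower than 0.02 m/s (all of step 1 and all of step 2 and all of step 3 and linear speed of each of pack1, pack2, pack3 below 0.02 m/s); the robot touches nothing.
It fails at once if a bystander (label roll, cap, glue, screwdriver, microphone) is moved more than 30 mm (distance of any of label_roll, mic_cap, glue, screwdriver, mic from where it was at the start of the episode above 0.03 m).
It fails at once if a pack is forced: pressed on the spring plate with over 22 N (contact force between pack1 and pin1 above 22 N or contact force between pack2 and pin2 above 22 N or contact force between pack3 and pin3 above 22 N).
It also fails if it takes over 67 s, if anything falls off the work surface, if the arm or the gripper's body presses on something with over 40 N, if the wrist force passes 120 N, or if a joint passes its speed limit or range.

## Robot

A 6-joint arm with a two-finger parallel gripper is mounted at the origin on the work surface. World frame = base frame: x ahead of the robot, y to its left, z up, the work surface at z = 0. Lengths are in m, angles in degrees, forces in N, time in s.
With the tool pointing down it reaches from about 0.3 to 0.85 m from the base axis. Payload 5.4 kg.
Tool frame: the origin (TCP) lies on the front face of the gripper's body, between the roots of the fingers; the fingertips stand 73 mm ahead of it and the grasp point (between the pads) lies 54 mm ahead of it; z points along the fingers, y is the line along which they close (so a half turn about z gives the same grasp; the last joint's range is limited). The gripper opens to 85 mm and grips with 20 to 120 N. Pads are 22 mm wide; open, the fingers measure 114 mm over their backs; the gripper's body (76 mm by 85 mm) begins 54 mm behind the grasp point. The pads swing forward as they close: fully open they stand 13 mm farther back than shut.
Start: joints at [52.019, 9.076, 91.501, -0, 79.423, -12.038], TCP at [0.252, 0.517, 0.304] pointing down, gripper open.
Joint ranges: [-166.64, 166.64], [-54.1, 131.32], [10.49, 154.53], [-73.88, 253.88], [9.74, 151.15], [-171.62, 171.62]. Speed limits (degrees/s): [147.25, 147.25, 180, 180, 180, 180].

## Interface

Orientations are given as [roll, pitch, yaw] about the fixed x, y, z axes, in that order (R = Rz(yaw) Ry(pitch) Rx(roll)).
In Python, from station import * gives the robot as it stands. The module is installed in compiled form; this text tells all that it offers.
- The arm moves only by the shell command python3 -m inch 'ROWS'. ROWS is JSON, a list that holds one entry, the list of rows, each a list of 7 numbers: the shift along the tool's x, y, z in mm, then the turn, a rotation vector about the tool's x, y, z in degrees, then the opening, from 0 (shut) to 1 (fully open). A call has 1 to 10 rows; each row shifts and turns the commanded pose from where the row before left it, along the tool's axes as they then stand; what a row does not reach is not made up. A row lasts 1/10 s, in which the tool goes at most 50 mm and 8.59 degrees, less where a joint would pass 70% of its speed; a pose out of reach is approached as far as the arm can. A call with a gripper value outside its range is refused whole. The fingers move at their own pace and stop on an object; the grip force is fixed at half the most. Time passes only in rows, so rows that do not move let the fingers close. It gives the time, the measured TCP pose, the force, the opening and the grip force at its end, in the units of the state.
- read_state(): the state, without advancing time (a new reading comes with each control period).
- grab_frame(name): name is "side" or "top" or "wrist"; returns a dict with "frame" (480x640x3 uint8, red, green, blue), "depth" (480x640 float32, m along the optical axis (not along the pixel's ray), 0 where there is no reading), "camera_matrix" (3x3 intrinsics, pixels), "k1" (the pictures are not rectified: a ray, as slopes to the right and down, at radius r is drawn at 1 + k1 r^2 times it, then the intrinsics apply), "R" (3x3) and "t" (3): a world point X has camera coordinates R X + t; the wrist camera has in their place "T_tool_cam" (4x4, takes a point from camera to tool coordinates, whose origin is the TCP and whose axes are the flange's). Camera axes: x right, y down, z forward; pixel columns grow to the right and rows downward; lengths in m; the calibration is good to about 2 mm. A picture is of the moment at which its call begins: read the wrist's pose just before it.
- close_job(): hands the job in; it is judged then, once.
The state is a dict: "t": time; "q": joint angles; "joint_vel": joint speeds; "effort": joint torques, N m; "ee_pos": TCP position; "tcp_rot": TCP orientation; "ft_force": force on the tool from outside, world axes, zero at the start; "torque": the same for the moment, N m; "opening": finger opening in m; "grasp_force": force on a finger pad.
Only numpy, scipy, OpenCV 4.12 (cv2) and the standard library are available. Lean on these libraries where they do the work, as an engineer would, in place of code of your own. Each camera call takes 0.05 s, during which the arm holds its last target. There are 200 camera calls.

## Working session

There is one attempt and no reset: what is moved stays moved. The work goes in short steps, Python scripts to look and compute and a shell command to move; the robot and the scene stay as the last step left them, time stands still between calls to the robot, and variables do not carry over. Pictures are saved under pics/ and viewed, at most 10 in all, crops included, and the job is handed in when it is done.

```bash
mkdir -p pics; python3 - <<'E'
from station import *
import cv2,pickle
s=read_state();print(s)
for n in("top","side"):
    f=grab_frame(n);cv2.imwrite(f"pics/{n}.png",f["frame"][...,::-1]);pickle.dump(f,open(n+".pkl","wb"))
    print(n,f["camera_matrix"],f["k1"],f["R"],f["t"])
E
```

```text
{'t': 0.0, 'q': array([ 5.20178906e+01,  9.11464291e+00,  9.15715227e+01,  1.70045908e-05,
        7.94232482e+01, -1.20375136e+01]), 'joint_vel': array([-0.08464906, -0.05866552, -0.03800697, -0.02860422,  0.04033406,
       -0.0196158 ]), 'effort': array([ 2.32428047e-04, -3.95989680e+01, -3.31429660e+01, -2.62901231e-04,
        8.32830177e-03,  4.00267510e-06]), 'ee_pos': array([0.25128916, 0.51667042, 0.30290292]), 'tcp_rot': array([-1.79892996e+02, -2.28348144e-02,  1.54055380e+02]), 'ft_force': array([-0.54980587,  1.00348814,  0.02632179]), 'torque': array([ 0.02349855,  0.03447514, -0.00172093]), 'grasp_force': 0.0, 'opening': 0.08545475887166121}
top [[560.46489356   0.         323.36779711]
 [  0.         560.46489356 244.25437892]
 [  0.           0.           1.        ]] 0.02671678316722671 [[ 0.02398082 -0.99967277  0.00890319]
 [-0.98552444 -0.02513462 -0.16765987]
 [ 0.16782879 -0.00475369 -0.9858047 ]] [-0.09032748  0.55150024  0.94575573]
side [[560.99215171   0.         318.92617967]
 [  0.         560.99215171 243.00728764]
 [  0.           0.           1.        ]] -0.12915846930913 [[ 0.79876838 -0.60158097 -0.00833121]
 [-0.31941203 -0.41229338 -0.85322337]
 [ 0.50984804  0.68418894 -0.52147911]] [-0.51168162  0.18047055  0.75862003]
```

View pics/top.png

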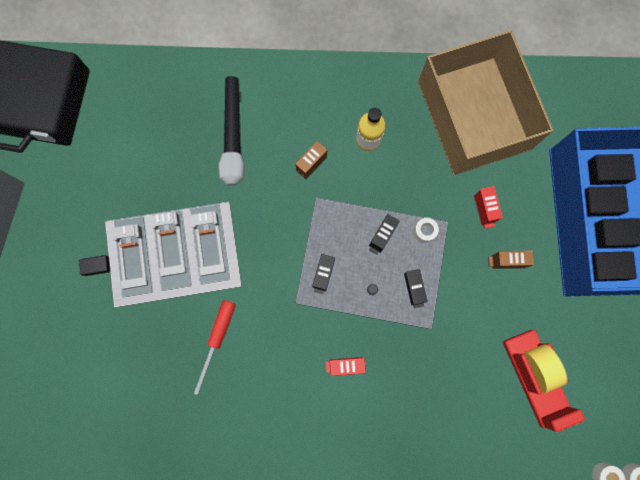

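View pics/side.png

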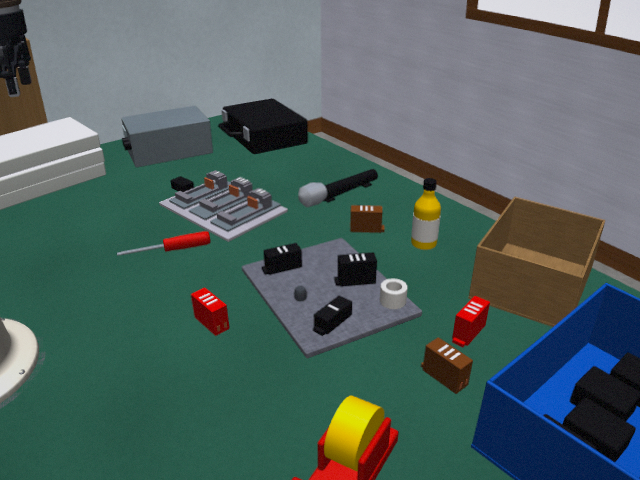

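The top view shows pack 2 at (324,273), pack 3 at (385,233) and pack 1 at (416,288). The docks sit around (130,255), (168,245) and (208,245), with the springs at the top of the image. In the side view the docks are at about (225,205) and the pad at about (330,290). I'll zoom in for bars and outlines.

```bash
python3 - <<'E'
import cv2,numpy as np
t=cv2.imread("pics/top.png")
a=cv2.resize(t[195:310,100:250],(800,600),interpolation=cv2.INTER_CUBIC)
cv2.imwrite("pics/c1.png",a)
b=cv2.resize(t[200:320,300:450],(750,600),interpolation=cv2.INTER_CUBIC)
cv2.imwrite("pics/c2.png",b)
E
```

```text
(no output)
```

View pics/c1.png

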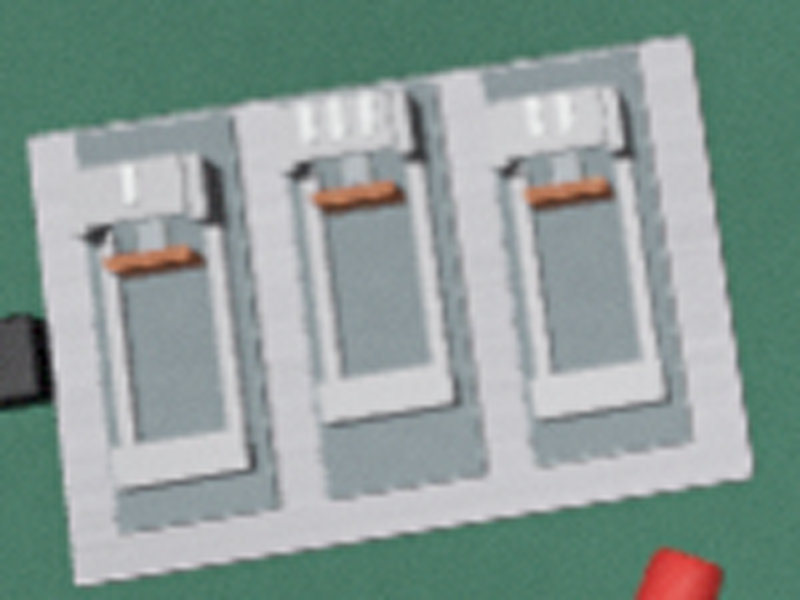

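View pics/c2.png

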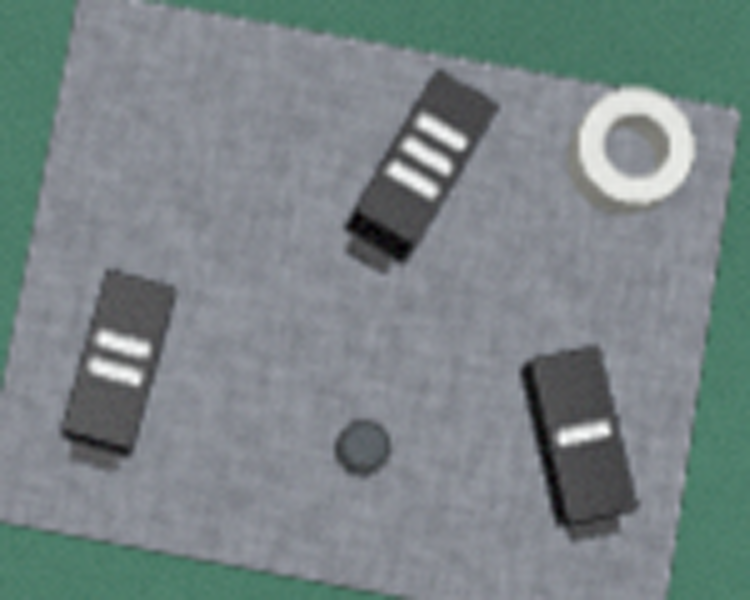

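Crop c1: left to right the docks are 1, 3, 2, with coppers near full-image pixels (129,244), (167,232), (207,231) and lips at the image bottom. Crop c2: pack 2 is at left, pack 3 at top centre and pack 1 at right, and all tongues point down in the image, the same way as the dock lips.

```bash
cat > h.py <<'E'
import numpy as np,cv2
from scipy.spatial.transform import Rotation as Ro
def undist(f,uv):
    d=np.array([f["k1"],0,0,0.]);return cv2.undistortPoints(np.float64(uv).reshape(-1,1,2),f["camera_matrix"],d).reshape(-1,2)
def pose(f,s=None):
    "camera-to-world R,o"
    if "R" in f: return f["R"].T,-f["R"].T@f["t"]
    Rt=Ro.from_euler("xyz",s["tcp_rot"],degrees=True).as_matrix();T=f["T_tool_cam"]
    return Rt@T[:3,:3],Rt@T[:3,3]+s["ee_pos"]
def plane(f,uv,z,s=None):
    R,o=pose(f,s);n=undist(f,uv);d=np.c_[n,np.ones(len(n))]@R.T
    return o+d*((z-o[2])/d[:,2])[:,None]
def cloud(f,s=None):
    h,w=f["depth"].shape;v,u=np.mgrid[:h,:w];n=undist(f,np.c_[u.ravel(),v.ravel()])
    R,o=pose(f,s);P=(np.c_[n,np.ones(len(n))]*f["depth"].reshape(-1,1))@R.T+o
    P[f["depth"].ravel()==0]=np.nan;return P.reshape(h,w,3)
def tri(rays):
    A=np.zeros((3,3));b=np.zeros(3)
    for o,d in rays:
        d=d/np.linalg.norm(d);M=np.eye(3)-np.outer(d,d);A+=M;b+=M@o
    return np.linalg.solve(A,b)
def rect(P):
    (c,wh,a)=cv2.minAreaRect(np.float32(P[:,:2]*1000))
    if wh[0]<wh[1]: wh=wh[::-1];a+=90
    return np.round(c,1),np.round(wh,1),round((a+90)%180-90,1)
E
cat > m.py <<'E'
from h import *;import pickle
f=pickle.load(open("top.pkl","rb"));g=pickle.load(open("side.pkl","rb"));C=cloud(f)
F=f["frame"].astype(int)
for nm,u,v in(("p1",416,288),("p2",324,273),("p3",385,233)):
    w=C[v-28:v+28,u-28:u+28].reshape(-1,3);col=F[v-28:v+28,u-28:u+28].reshape(-1,3)
    top=np.median(C[v-4:v+5,u-4:u+5,2]);sel=abs(w[:,2]-top)<.005
    m=np.uint8(sel.reshape(56,56));n,l,st,_=cv2.connectedComponentsWithStats(m);k=1+np.argmax(st[1:,4])
    print(nm,"top z",top.round(4),rect(w[(l==k).ravel()]),"pad z",np.nanmedian(w[abs(w[:,2]-.012)<.006,2]).round(4))
hsv=cv2.cvtColor(f["frame"],cv2.COLOR_RGB2HSV)
cop=cv2.inRange(hsv,(3,110,60),(18,255,255));cop[:, :100]=0;cop[:200]=0;cop[:,250:]=0;cop[290:]=0
n,l,st,ce=cv2.connectedComponentsWithStats(cop)
for i in range(1,n):
    if st[i,4]>15:
        P=C[l==i];print("cop",ce[i],st[i,4],rect(P),np.nanmedian(P[:,2]).round(4),np.nanmax(P[:,2]).round(4))
D=C[195:310,100:250].reshape(-1,3)
z=D[:,2];print(np.histogram(z[(z>-.01)&(z<.06)],35,(-.01,.06)))
tray=D[(z>.004)&(z<.05)];print("tray",rect(tray))
hs=np.uint8((C[...,2]>.03)&(C[...,2]<.05));hs[:,:112]=0;hs[:200]=0;hs[:,235:]=0;hs[290:]=0
n,l,st,ce=cv2.connectedComponentsWithStats(hs)
for i in range(1,n):
    if st[i,4]>20: print("hous",ce[i],st[i,4],rect(C[l==i]),np.nanmedian(C[l==i][:,2]))
E
python3 m.py
```

```text
p1 top z 0.038 (array([ 483.7, -242.7]), array([59.7, 26.9]), 13.7) pad z 0.0114
p2 top z 0.0477 (array([505.1, -78. ]), array([60.3, 25.9]), -14.3) pad z 0.0115Traceback (most recent call last):
  File "m.py", line 7, in <module>
    m=np.uint8(sel.reshape(56,56));n,l,st,_=cv2.connectedComponentsWithStats(m);k=1+np.argmax(st[1:,4])
                                                                                    ~~~~~~~~~^^^^^^^^^^
    return _wrapfunc(a, 'argmax', axis=axis, out=out, **kwds)
    return bound(*args, **kwds)
ValueError: attempt to get argmax of an empty sequence
```

Depth is clean; only NaNs need handling.

```bash
sed -i 's/np.median(C/np.nanmedian(C/; s/(l==i)/(l==i)/' m.py; sed -i 's/    (c,wh,a)=/    P=P[np.isfinite(P[:,0])];(c,wh,a)=/' h.py
cat >> m.py <<'E'
# two-view check: white bars centroid of the packs
def ray(F,uv):
    R,o=pose(F);n=undist(F,[uv])[0];return o,R@np.r_[n,1]
def bars(F,u,v,r):
    m=np.uint8(F["frame"].min(2)>150);mm=np.zeros_like(m);mm[v-r:v+r,u-r:u+r]=m[v-r:v+r,u-r:u+r];y,x=np.nonzero(mm);return x.mean(),y.mean()
for nm,a,b in(("p1",(416,288),(340,309)),("p2",(324,273),(282,250)),("p3",(385,233),(357,258))):
    p=bars(f,*a,11);q=bars(g,*b,11);print(nm,p,q,tri([ray(f,p),ray(g,q)]).round(4))
E
python3 m.py
```

```text
p1 top z 0.038 (array([ 483.7, -242.7]), array([59.7, 26.9]), 13.7) pad z 0.0114
p2 top z 0.0477 (array([505.1, -78. ]), array([60.3, 25.9]), -14.3) pad z 0.0115
p3 top z 0.0573 (array([ 577.6, -184.5]), array([60.8, 25.8]), -29.8) pad z 0.0115
cop [166.91666667 232.22916667] 48 (array([570.2, 204.2]), array([25.9,  4.3]), -78.6) 0.0373 0.0414
cop [206.20454545 231.56818182] 44 (array([573.5, 133.9]), array([25. ,  4.7]), -80.5) 0.0371 0.0412
cop [128.36956522 244.63043478] 46 (array([546.3, 270.7]), array([23.9,  4.1]), -78.6) 0.0363 0.0404
(array([   0,    9,  167, 1039, 2300, 1946,  604,  783, 1526, 1343, 1035,
       1746, 1308,  542,  399,  336,  277,  313,  258,  104,   59,   37,
         51,  102,  170,  281,  256,  152,   29,    3,    0,    0,    0,
          0,    0]), array([-1.00000000e-02, -8.00000000e-03, -6.00000000e-03, -4.00000000e-03,
       -2.00000000e-03, -1.73472348e-18,  2.00000000e-03,  4.00000000e-03,
        6.00000000e-03,  8.00000000e-03,  1.00000000e-02,  1.20000000e-02,
        1.40000000e-02,  1.60000000e-02,  1.80000000e-02,  2.00000000e-02,
        2.2
[... 581 characters left out ...]
93.4, 138.4]), array([44.2, 25.4]), -79.6) 0.04182273987702784
hous [125.80569948 233.96373057] 386 (array([561.4, 275.5]), array([44.8, 36. ]), -78.7) 0.04097490738431081
hous [205.56896552 231.37931034] 58 (array([574.7, 134.9]), array([27.7,  7.7]), -79.7) 0.036838339399292985
p1 (np.float64(416.1290322580645), np.float64(286.258064516129)) (np.float64(333.0), np.float64(307.0)) [ 0.4841 -0.2424  0.0376]
p2 (np.float64(323.25757575757575), np.float64(271.0151515151515)) (np.float64(282.0), np.float64(249.0)) [ 0.5056 -0.0775  0.048 ]
p3 (np.float64(384.89130434782606), np.float64(230.79347826086956)) (np.float64(356.82978723404256), np.float64(257.0425531914894)) [ 0.5785 -0.1843  0.0577]
```

Packs agree within 1 mm between two views and depth: p1 (484,-242), yaw 13.7; p2 (505,-78), yaw -14.3; p3 (578,-184), yaw -29.8. Docks have yaw of about 10.5, with plate tops at about z 12 mm. I'll pass over the docks with the wrist camera on the way.

```bash
cat > go.py <<'E'
# usage: go.py x y z(mm, tcp) yaw opening [n]: prints suggested rows from the measured pose, tool kept pointing down
import sys,numpy as np
from station import *
from scipy.spatial.transform import Rotation as Ro
x,y,z,yaw,o=map(float,sys.argv[1:6]);s=read_state()
p=s["ee_pos"]*1000;R=Ro.from_euler("xyz",s["tcp_rot"],degrees=True);T=Ro.from_euler("xyz",[180,0,yaw],degrees=True)
rv=(R.inv()*T).as_rotvec(degrees=True);d=np.array([x,y,z])-p
n=int(sys.argv[6]) if len(sys.argv)>6 else int(max(np.ceil(np.linalg.norm(d)/48),np.ceil(np.linalg.norm(rv)/8.4),1))
print("t",s["t"],"tcp",p.round(1),s["tcp_rot"].round(2),"n",n)
for i in range(n):
    sh=R.inv().apply(d/n);print([float(v) for v in np.r_[sh.round(1),(rv/n).round(2),o]],end=",");R=R*Ro.from_rotvec(rv/n,degrees=True)
print()
E
python3 go.py 470 200 300 -169.5 1; python3 -c "
from station import *
print(grab_frame('wrist')['T_tool_cam'].round(3))"
```

```text
t 0.1 tcp [251.3 516.7 303. ] [-1.7990e+02 -2.0000e-02  1.5406e+02] n 9
[-37.2, -21.0, 0.4, -0.01, -0.01, -4.05, 1.0],[-35.7, -23.6, 0.4, -0.01, -0.01, -4.05, 1.0],[-33.9, -26.0, 0.4, -0.01, -0.01, -4.05, 1.0],[-32.0, -28.4, 0.4, -0.01, -0.01, -4.05, 1.0],[-29.9, -30.6, 0.3, -0.01, -0.01, -4.05, 1.0],[-27.7, -32.6, 0.3, -0.01, -0.01, -4.05, 1.0],[-25.3, -34.5, 0.3, -0.01, -0.01, -4.05, 1.0],[-22.8, -36.2, 0.3, -0.01, -0.01, -4.05, 1.0],[-20.2, -37.7, 0.3, -0.01, -0.01, -4.05, 1.0],
[[-0.002 -0.949 -0.314  0.08 ]
 [ 1.    -0.002  0.     0.001]
 [-0.001 -0.314  0.949 -0.071]
 [ 0.     0.     0.     1.   ]]
```

```bash
python3 -m inch '[[[-37.2,-21,0.4,0,0,-4.05,1],[-35.7,-23.6,0.4,0,0,-4.05,1],[-33.9,-26,0.4,0,0,-4.05,1],[-32,-28.4,0.4,0,0,-4.05,1],[-29.9,-30.6,0.3,0,0,-4.05,1],[-27.7,-32.6,0.3,0,0,-4.05,1],[-25.3,-34.5,0.3,0,0,-4.05,1],[-22.8,-36.2,0.3,0,0,-4.05,1],[-20.2,-37.7,0.3,0,0,-4.05,1],[0,0,0,0,0,0,1]]]'
python3 - <<'E'
from station import *
import cv2,pickle
s=read_state();f=grab_frame("wrist");pickle.dump((s,f),open("w1.pkl","wb"));cv2.imwrite("pics/w1.png",f["frame"][...,::-1]);print(s["ee_pos"],s["tcp_rot"],s["ft_force"],s["joint_vel"])
E
python3 go.py 484 -242 180 -166.3 1
```

```text
t: 1.15
ee_pos: [0.4724, 0.1966, 0.3006]
tcp_rot: [-179.9, 0.0, -169.7]
ft_force: [-0.2, 0.3, -0.4]
opening: 0.0852
grasp_force: 0.0
[0.47243772 0.19656561 0.30057044] [-1.79908104e+02  1.74690635e-02 -1.69747311e+02] [-0.18690898  0.31940319 -0.37754973] [ 4.45796826 -0.89610055  1.244767    2.81795626  1.2926381   6.26229308]
t 1.2 tcp [471.2 198.4 300.5] [-1.8000e+02 -4.0000e-02 -1.6975e+02] n 10
[6.6, -43.6, 12.1, -0.0, -0.0, -0.34, 1.0],[6.8, -43.5, 12.1, -0.0, -0.0, -0.34, 1.0],[7.1, -43.5, 12.1, -0.0, -0.0, -0.34, 1.0],[7.4, -43.4, 12.1, -0.0, -0.0, -0.34, 1.0],[7.6, -43.4, 12.1, -0.0, -0.0, -0.34, 1.0],[7.9, -43.4, 12.1, -0.0, -0.0, -0.34, 1.0],[8.1, -43.3, 12.1, -0.0, -0.0, -0.34, 1.0],[8.4, -43.3, 12.0, -0.0, -0.0, -0.34, 1.0],[8.7, -43.2, 12.0, -0.0, -0.0, -0.34, 1.0],[8.9, -43.1, 12.0, -0.0, -0.0, -0.34, 1.0],
```

View pics/w1.png

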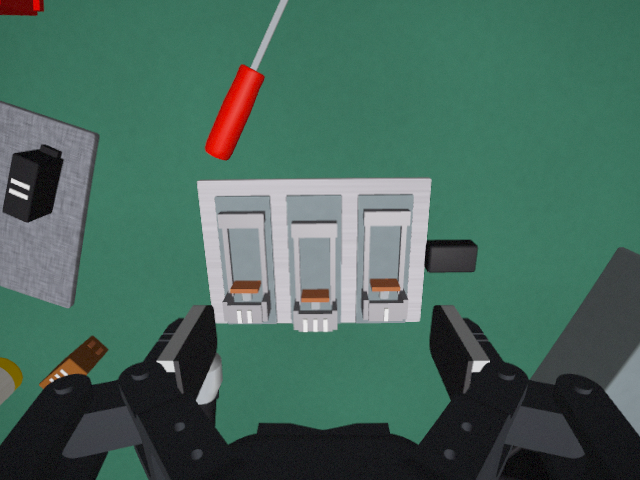

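The wrist view shows docks 2, 3, 1 from left to right, with coppers at (245,287), (315,296), (385,285) and lip bars at (241,219), (314,229), (387,217). I'll get dock lines and c from this while going to pack 1.

```bash
cat > d.py <<'E'
from h import *;import pickle,sys
s,f=pickle.load(open(sys.argv[1],"rb"));C=cloud(f,s)
hsv=cv2.cvtColor(f["frame"],cv2.COLOR_RGB2HSV);cop=cv2.inRange(hsv,(3,110,50),(18,255,255))
cop[:, :205]=0;cop[:,430:]=0;cop[:200]=0;cop[330:]=0
# tray rim axis
n,l,st,ce=cv2.connectedComponentsWithStats(cop)
yaw=np.radians(float(sys.argv[2]));ax=np.array([np.cos(yaw),np.sin(yaw)]);ay=np.array([-ax[1],ax[0]])
for i in range(1,n):
    if st[i,4]<60: continue
    P=C[l==i];P=P[np.isfinite(P[:,0])];a=P[:,:2]@ax*1000;b=P[:,:2]@ay*1000
    print("cop px",ce[i].round(1),rect(P),"z",np.percentile(P[:,2]*1000,[5,50,95]).round(1),"along",np.percentile(a,[3,20,50,97]).round(1),"lat",np.percentile(b,[1,50,99]).round(1))
    u,v=ce[i].astype(int)
    # plate / lip profile along the dock line towards the lip
    W=C[150:340,200:440].reshape(-1,3);W=W[np.isfinite(W[:,0])];A=W[:,:2]@ax*1000-a.mean();B=W[:,:2]@ay*1000-(b.min()+b.max())/2;Z=W[:,2]*1000
    k=abs(B)<8
    print("  prof",[(q,round(float(np.median(Z[k&(abs(A-q)<1)])),1)) for q in range(-75,40,3) if (k&(abs(A-q)<1)).any()])
    k=(A>-50)&(A<-15)
    print("  lat ",[(q,round(float(np.median(Z[k&(abs(B-q)<.6)])),1)) for q in range(-24,25,1) if (k&(abs(B-q)<.6)).any()])
m=cv2.inRange(f["frame"],(150,150,150),(255,255,255));m[:, :190]=0;m[:,440:]=0;m[:170]=0;m[335:]=0
P=C[(m>0)&(C[...,2]>.003)&(C[...,2]<.012)];print("tray",rect(P))
E
python3 d.py w1.pkl 10.5
```

```text
cop px [384.6 284.6] (array([546.4, 271.8]), array([27.3,  5.6]), -80.2) z [22.6 35.1 39.6] along [584.3 584.8 585.2 588.9] lat [154.6 167.7 181.2]
  prof [(-75, 15.4), (-72, 26.0), (-69, 27.0), (-66, 27.3), (-63, 27.1), (-60, 26.9), (-54, 15.3), (-51, 15.0), (-48, 14.8), (-45, 15.0), (-42, 14.9), (-39, 15.1), (-36, 14.8), (-33, 15.0), (-30, 14.9), (-27, 14.9), (-24, 15.1), (-21, 15.0), (-18, 15.0), (-15, 15.0), (-12, 15.1), (-9, 14.9), (-6, 14.9), (-3, 15.3), (0, 29.1), (3, 38.9), (9, 31.6), (12, 31.4), (15, 43.4), (18, 43.9), (21, 43.9), (24, 43.8), (27, 43.1), (30, 44.3), (33, 44.2)]
  lat  [(-24, 14.9), (-23, 14.9), (-22, 14.8), (-21, 14.9), (-20, 20.4), (-19, 20.8), (-18, 20.8), (-17, 21.1), (-16, 21.2), (-15, 20.3), (-14, 15.1), (-13, 15.1), (-12, 15.3), (-11, 14.9), (-10, 14.8), (-9, 15.0), (-8, 14.8), (-7, 14.9), (-6, 14.8), (-5, 14.9), (-4, 15.0), (-3, 15.0), (-2, 15.0), (-1, 15.1), (0, 14.9), (1, 15.0), (2, 15.0), (3, 14.9), (4, 15.0), (5, 15.0), (6, 14.9), (7, 14.9), (8, 14.9), (9, 15.1), (10, 14.9), (11, 14.9), (12, 15.0), (13, 15.1), (14, 15.0), (15, 15.1), (16, 18.8), (
[... 1853 characters left out ...]
.6), (27, 18.6), (30, 44.4), (33, 44.2)]
  lat  [(-24, 15.2), (-23, 14.9), (-22, 15.0), (-21, 20.0), (-20, 20.7), (-19, 21.0), (-18, 20.7), (-17, 20.8), (-16, 18.9), (-15, 14.9), (-14, 14.9), (-13, 14.7), (-12, 14.9), (-11, 14.8), (-10, 15.0), (-9, 15.0), (-8, 14.8), (-7, 15.0), (-6, 14.9), (-5, 14.9), (-4, 14.9), (-3, 14.8), (-2, 14.8), (-1, 14.8), (0, 15.1), (1, 14.9), (2, 14.9), (3, 14.9), (4, 14.9), (5, 14.8), (6, 14.8), (7, 15.0), (8, 15.1), (9, 14.8), (10, 14.6), (11, 15.1), (12, 14.8), (13, 14.9), (14, 14.9), (15, 16.0), (16, 21.2), (17, 21.2), (18, 21.0), (19, 21.0), (20, 20.9), (21, 14.9), (22, 15.1), (23, 15.0), (24, 15.2)]
tray (array([536.7, 199.3]), array([230.2, 159.2]), -79.4)
```

```bash
python3 -m inch '[[[6.6,-43.6,12,0,0,-0.34,1],[6.8,-43.5,12,0,0,-0.34,1],[7.1,-43.5,12,0,0,-0.34,1],[7.4,-43.4,12,0,0,-0.34,1],[7.6,-43.4,12,0,0,-0.34,1],[7.9,-43.4,12,0,0,-0.34,1],[8.1,-43.3,12,0,0,-0.34,1],[8.4,-43.3,12,0,0,-0.34,1],[8.7,-43.2,12,0,0,-0.34,1],[8.9,-43.1,12,0,0,-0.34,1]]]'
python3 -m inch '[[[0,0,0,0,0,0,1],[0,0,0,0,0,0,1]]]'
cat > p.py <<'E'
from station import *
from h import *;import pickle,sys
zt=float(sys.argv[1]);s=read_state();f=grab_frame("wrist");pickle.dump((s,f),open("wp.pkl","wb"));C=cloud(f,s)
ok=np.uint8((abs(C[...,2]-zt)<.004)&(f["frame"].max(2)>0));ok[380:]=0
n,l,st,ce=cv2.connectedComponentsWithStats(ok)
print(s["ee_pos"],s["tcp_rot"])
for i in range(1,n):
    if st[i,4]>300: print(ce[i].round(),st[i,4],rect(C[l==i]),np.nanmedian(C[l==i][:,2]).round(4))
E
python3 p.py 0.038
```

```text
t: 2.2
ee_pos: [0.4851, -0.2405, 0.1802]
tcp_rot: [180.0, 0.0, -166.0]
ft_force: [0.3, 0.1, -0.5]
opening: 0.0852
grasp_force: 0.0
t: 2.4
ee_pos: [0.4849, -0.2395, 0.1802]
tcp_rot: [179.9, -0.0, -166.2]
ft_force: [-0.1, -0.4, -0.1]
opening: 0.0854
grasp_force: 0.0
[ 0.48486941 -0.23947003  0.18016572] [ 1.79896873e+02 -3.49101342e-02 -1.66153543e+02]
[562.  62.] 642 (array([ 354.7, -126.3]), array([64.3, 23.7]), 71.4) 0.0383
[317. 243.] 4030 (array([ 483.6, -242.9]), array([59.4, 26. ]), 13.0) 0.0389
[ 51. 254.] 756 (array([ 526.8, -409.1]), array([58.2, 24.3]), 64.7) 0.0382
[537. 320.] 820 (array([498.6, -87.8]), array([64.5, 23.9]), -36.3) 0.0381
[260. 358.] 451 (array([ 575. , -261.7]), array([41.3, 17.4]), 90.0) 0.0385
[378. 364.] 421 (array([ 558.7, -183.8]), array([44.2, 21.2]), -65.9) 0.0378
[ 88. 365.] 375 (array([ 608.1, -378.6]), array([30., 15.]), 71.5) 0.038
```

Measurements agree to 1–2 mm: dock yaw is 10.5°, guides are centred at lateral ≈168/28/98 mm, and the plate is at about 12–15 mm. I'm going down onto pack 1.

```bash
python3 go.py 483.7 -242.8 95 -166.5 0.6 3
```

```text
t 2.45 tcp [ 485.1 -238.8  180.6] [ 1.7993e+02 -2.0000e-02 -1.6607e+02] n 3
[0.8, -1.2, 28.5, 0.02, -0.01, 0.14, 0.6],[0.8, -1.2, 28.5, 0.02, -0.01, 0.14, 0.6],[0.8, -1.2, 28.5, 0.02, -0.01, 0.14, 0.6],
```

```bash
python3 -m inch '[[[0.8,-1,28.5,0,0,0.1,0.6],[0.8,-1,28.5,0,0,0.1,0.6],[0.8,-1,28.5,0,0,0.1,0.6],[0,0,0,0,0,0,0.6]]]'
python3 -m inch '[[[0,0,0,0,0,0,0.6]]]'; python3 go.py 483.7 -242.8 95 -166.5 0.6 1
```

```text
t: 2.85
ee_pos: [0.4813, -0.2399, 0.0919]
tcp_rot: [179.6, -0.3, -166.3]
ft_force: [-0.6, -0.2, -0.1]
opening: 0.0516
grasp_force: 0.0
t: 2.95
ee_pos: [0.4837, -0.2423, 0.0959]
tcp_rot: [180.0, -0.0, -166.3]
ft_force: [0.3, -0.7, 1.7]
opening: 0.051
grasp_force: 0.0
t 2.95 tcp [ 483.7 -242.3   95.9] [ 179.98   -0.   -166.29] n 1
[0.1, -0.5, 0.9, 0.02, -0.0, 0.21, 0.6],
```

```bash
python3 -m inch '[[[0,0,0.5,0,0,0,0.2],[0,0,0,0,0,0,0.2],[0,0,0,0,0,0,0.2],[0,0,0,0,0,0,0.2]]]'
python3 -m inch '[[[0,0,-30,0,0,0,0.2],[0,0,-35,0,0,0,0.2],[0,0,-35,0,0,0,0.2],[0,0,0,0,0,0,0.2]]]'
python3 go.py 480 180 210 -169.5 0.2
```

```text
t: 3.35
ee_pos: [0.4846, -0.2442, 0.0971]
tcp_rot: [-179.9, 0.1, -166.4]
ft_force: [-0.5, 2.1, 7.2]
opening: 0.0248
grasp_force: 61.5
t: 3.75
ee_pos: [0.486, -0.2457, 0.2013]
tcp_rot: [-179.5, 0.4, -166.4]
ft_force: [0.2, 0.2, -0.2]
opening: 0.0245
grasp_force: 60.5
t 3.75 tcp [ 486.  -245.7  201.3] [-179.45    0.41 -166.39] n 9
[-10.5, 46.1, -1.3, -0.06, 0.05, 0.35, 0.2],[-10.2, 46.2, -1.3, -0.06, 0.05, 0.35, 0.2],[-9.9, 46.2, -1.3, -0.06, 0.05, 0.35, 0.2],[-9.6, 46.3, -1.2, -0.06, 0.05, 0.35, 0.2],[-9.4, 46.4, -1.2, -0.06, 0.05, 0.35, 0.2],[-9.1, 46.4, -1.1, -0.06, 0.05, 0.35, 0.2],[-8.8, 46.5, -1.1, -0.06, 0.05, 0.35, 0.2],[-8.5, 46.5, -1.1, -0.06, 0.05, 0.35, 0.2],[-8.2, 46.6, -1.0, -0.06, 0.05, 0.35, 0.2],
```

```bash
python3 -m inch '[[[-10.5,46.1,-1.2,0,0,0.35,0.2],[-10.2,46.2,-1.2,0,0,0.35,0.2],[-9.9,46.2,-1.2,0,0,0.35,0.2],[-9.6,46.3,-1.2,0,0,0.35,0.2],[-9.4,46.4,-1.2,0,0,0.35,0.2],[-9.1,46.4,-1,0,0,0.35,0.2],[-8.8,46.5,-1,0,0,0.35,0.2],[-8.5,46.5,-1,0,0,0.35,0.2],[-8.2,46.6,-1,0,0,0.35,0.2],[0,0,0,0,0,0,0.2]]]'
python3 -m inch '[[[0,0,0,0,0,0,0.2],[0,0,0,0,0,0,0.2],[0,0,0,0,0,0,0.2]]]'
python3 - <<'E'
from station import *
import cv2,pickle
s=read_state();f=grab_frame("wrist");pickle.dump((s,f),open("w2.pkl","wb"));cv2.imwrite("pics/w2.png",f["frame"][...,::-1]);print(s["ee_pos"],s["tcp_rot"],s["ft_force"],s["joint_vel"])
E
```

```text
t: 4.75
ee_pos: [0.4762, 0.1868, 0.2046]
tcp_rot: [179.9, 0.0, -169.2]
ft_force: [-0.1, -1.5, -0.1]
opening: 0.0242
grasp_force: 60.5
t: 5.05
ee_pos: [0.4775, 0.1808, 0.2046]
tcp_rot: [-180.0, -0.0, -169.7]
ft_force: [-0.2, -0.3, -0.8]
opening: 0.0241
grasp_force: 60.5
[0.4775187  0.18078706 0.20456489] [-1.79988100e+02 -2.50015419e-02 -1.69659312e+02] [-0.1791911  -0.34018621 -0.75392786] [-0.14798448 -0.13196023 -0.23070317  0.036679    0.14545674  0.05125866]
```

View pics/w2.png

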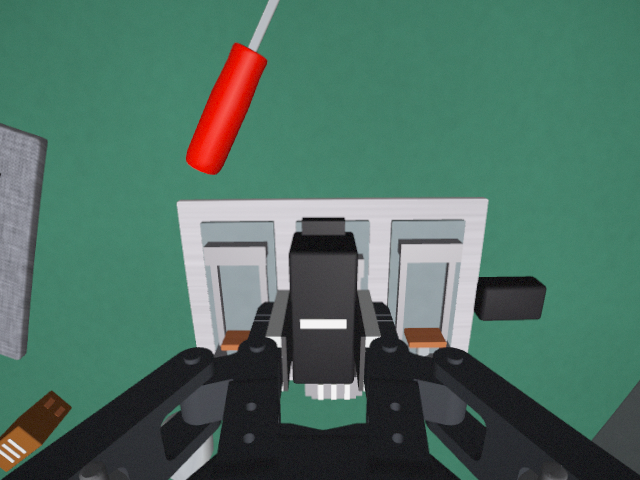

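Pack 1 is held straight and its tongue is visible at (323,226). Docks 1 and 2 are both in view, with coppers at (425,337) and (237,340). I'll measure the guides and the held pack from here.

```bash
cat > d2.py <<'E'
from h import *;import pickle,sys
s,f=pickle.load(open(sys.argv[1],"rb"));C=cloud(f,s);yaw=np.radians(10.5);ax=np.array([np.cos(yaw),np.sin(yaw)]);ay=np.array([-ax[1],ax[0]])
W=C.reshape(-1,3);W=W[np.isfinite(W[:,0])];A=W[:,:2]@ax*1000;B=W[:,:2]@ay*1000;Z=W[:,2]*1000
for nm,lat,face in(("d1",168.2,584.5),("d2",28.4,586),("d3",98,596)):
    k=(abs(B-lat)<12)&(A>face-50)&(A<face-12)&(Z<30)&(Z>5)
    if k.sum()<50: print(nm,"hidden");continue
    pz=np.median(Z[k]);k=(abs(B-lat)<26)&(A>face-50)&(A<face-20)&(abs(Z-pz-6)<1.6);b=B[k]-lat
    lo,hi=b[(b<-10)],b[b>10]
    e=[np.percentile(q,[3,97]).round(1) for q in(lo,hi) if len(q)>20]
    k=(abs(B-lat)<10)&(A<face-40)&(A>face-90)&(abs(Z-pz-12)<1.5);li=np.percentile(A[k],[3,97]).round(1) if k.sum()>20 else None
    print(nm,"plate z",pz.round(1),"guides rel",lat,e,"lip along",li)
hsv=cv2.cvtColor(f["frame"],cv2.COLOR_RGB2HSV);cop=cv2.inRange(hsv,(3,110,50),(18,255,255))
n,l,st,ce=cv2.connectedComponentsWithStats(cop)
for i in range(1,n):
    P=C[l==i];P=P[np.isfinite(P[:,0])]
    if len(P)<60 or np.median(P[:,0])>.62 or np.median(P[:,1])<0: continue
    print("cop",ce[i].round(),rect(P),"along",np.percentile(P[:,:2]@ax*1000,[3,20,50,97]).round(1),"lat",np.percentile(P[:,:2]@ay*1000,[1,99]).round(1),"zmax",np.percentile(P[:,2],98).round(4))
# held pack in tool coordinates
from scipy.spatial.transform import Rotation as Ro
T=(C.reshape(-1,3)-s["ee_pos"])@Ro.from_euler("xyz",s["tcp_rot"],degrees=True).as_matrix()*1000
h=float(sys.argv[2]);T=T.reshape(480,640,3);k=(abs(T[...,1])<12)&(abs(T[...,0])<40)&(T[...,2]>30)&(T[...,2]<95);z=np.median(T[k][:,2]);print("pack top in tool z",z.round(1))
k=(abs(T[...,2]-z)<2)&(abs(T[...,1])<13.8)&(abs(T[...,0])<45);print("pack rect in tool",rect(T[k]/1000))
k=(abs(T[...,2]-z-h+6)<2)&(abs(T[...,1])<14)&(abs(T[...,0])<45);print("tongue",rect(T[k]/1000) if k.sum()>30 else None)
k=(abs(abs(T[...,1])-17)<5)&(abs(T[...,0])<14)&(T[...,2]<95);print("finger z max",np.percentile(T[k][:,2],99).round(1))
E
python3 d2.py w2.pkl 26
```

```text
d1 plate z 15.0 guides rel 168.2 [array([-20.8, -15.7]), array([14.9, 20.1])] lip along [512.  525.5]
d2 plate z 14.9 guides rel 28.4 [array([-20.8, -15.7]), array([15.6, 20.5])] lip along [513.6 527. ]
d3 hidden
cop [217. 102.] (array([404. ,  97.9]), array([29.4, 10.5]), -17.8) along [404.7 408.7 417.3 428.4] lat [14.6 33. ] zmax 0.0276
cop [199. 152.] (array([441.8,  92.5]), array([36.7, 19.6]), -34.2) along [434.  440.7 449.2 460.1] lat [-4.8 17.7] zmax 0.0276
cop [425. 337.] (array([516.4, 246.8]), array([128.6,  25.3]), 40.0) along [584.6 585.1 585.6 588.9] lat [154.3 181.8] zmax 0.0398
cop [234. 340.] (array([534.7, 142.2]), array([129. ,  16.2]), -17.1) along [586.1 586.7 587.1 590.5] lat [11.2 64.9] zmax 0.0397
pack top in tool z 58.2
pack rect in tool (array([0.8, 0.1]), array([61.1, 27.4]), -0.4)
tongue (array([33.3,  0.2]), array([25.7,  7.4]), -89.6)
finger z max 65.8
```

Dock 1 is centred at lateral 167.8 with its copper face at along≈585. The pack nose is ~29 mm ahead of the TCP and its underside is 84 mm below the TCP. Next I stage in front of the spring.

```bash
cat >> go.py <<'E'
E
cat > dk.py <<'E'
# dk.py: TCP in dock axes (along, lat, z), yaw, force along dock x
from station import *
import numpy as np
s=read_state();c,q=np.cos(np.radians(10.5)),np.sin(np.radians(10.5));p=s["ee_pos"]*1000;F=s["ft_force"]
print("t",round(s["t"],2),"along %.1f lat %.1f z %.1f yaw %.2f"%(p[0]*c+p[1]*q,p[1]*c-p[0]*q,p[2],s["tcp_rot"][2]),"F along %.1f lat %.1f z %.1f"%(F[0]*c+F[1]*q,F[1]*c-F[0]*q,F[2]))
E
python3 go.py 508.2 264.9 135 -169.5 0.2 4
```

```text
t 5.1 tcp [477.6 180.8 204.6] [-1.7999e+02 -2.0000e-02 -1.6967e+02] n 4
[-11.3, 19.3, 17.4, -0.0, -0.0, -0.04, 0.2],[-11.3, 19.3, 17.4, -0.0, -0.0, -0.04, 0.2],[-11.3, 19.3, 17.4, -0.0, -0.0, -0.04, 0.2],[-11.3, 19.3, 17.4, -0.0, -0.0, -0.04, 0.2],
```

```bash
python3 -m inch '[[[-11.3,19.3,17.4,0,0,-0.05,0.2],[-11.3,19.3,17.4,0,0,-0.05,0.2],[-11.3,19.3,17.4,0,0,-0.05,0.2],[-11.3,19.3,17.4,0,0,-0.05,0.2],[0,0,0,0,0,0,0.2],[0,0,0,0,0,0,0.2],[0,0,0,0,0,0,0.2]]]'; python3 dk.py;python3 dk.py
```

```text
t: 5.8
ee_pos: [0.5082, 0.2653, 0.136]
tcp_rot: [-180.0, 0.1, -169.4]
ft_force: [-0.1, -0.7, -0.9]
opening: 0.0242
grasp_force: 60.4
t 5.8 along 548.1 lat 168.2 z 136.0 yaw -169.41 F along -0.3 lat -0.6 z -0.9
t 5.8 along 548.1 lat 168.2 z 136.0 yaw -169.41 F along -0.3 lat -0.6 z -0.9
```

```bash
python3 -m inch '[[[0,0,8,0,0,0,0.2],[0,0,8,0,0,-0.1,0.2],[0,0,6,0,0,0,0.2],[0,0,0,0,0,0,0.2],[-2,0,0,0,0,0,0.2],[-2,0,0,0,0,0,0.2],[0,0,0,0,0,0,0.2]]]'; python3 dk.py;
for i in 1 ; do python3 -m inch '[[[-1.5,0,0,0,0,0,0.2],[-0.5,0,0,0,0,0,0.2],[0,0,0,0,0,0,0.2]]]'>/dev/null; python3 dk.py; done
python3 -m inch '[[[-1.5,0,0,0,0,0,0.2],[-0.5,0,0,0,0,0,0.2],[0,0,0,0,0,0,0.2]]]'>/dev/null; python3 dk.py
python3 -m inch '[[[-1.5,0,0,0,0,0,0.2],[-0.5,0,0,0,0,0,0.2],[0,0,0,0,0,0,0.2]]]'>/dev/null; python3 dk.py
```

```text
t: 6.5
ee_pos: [0.5123, 0.2671, 0.1137]
tcp_rot: [180.0, 0.1, -169.2]
ft_force: [0.8, -0.4, -0.7]
opening: 0.0243
grasp_force: 60.4
t 6.5 along 552.4 lat 169.3 z 113.7 yaw -169.24 F along 0.7 lat -0.6 z -0.7
t 6.8 along 553.9 lat 169.3 z 113.3 yaw -169.24 F along 0.1 lat 0.1 z -0.4
t 7.1 along 555.6 lat 169.3 z 113.1 yaw -169.24 F along -0.7 lat 0.1 z -0.4
t 7.4 along 557.2 lat 169.3 z 112.9 yaw -169.24 F along -4.8 lat -0.3 z 0.3
```

Contact is at along≈556, as predicted. I press to ~564.7 and correct lateral and yaw.

```bash
python3 -m inch '[[[-1.5,-0.5,0,0,0,0.1,0.2],[-1.5,-0.5,0,0,0,0.1,0.2],[-1.5,-0.5,0,0,0,0.1,0.2],[0,0,0,0,0,0,0.2]]]'>/dev/null; python3 dk.py
python3 -m inch '[[[-1.5,0,0,0,0,0,0.2],[-1.5,0,0,0,0,0,0.2],[0,0,0,0,0,0,0.2],[0,0,0,0,0,0,0.2]]]'>/dev/null; python3 dk.py
```

```text
t 7.8 along 561.2 lat 168.5 z 112.6 yaw -169.54 F along -6.4 lat 3.2 z 1.1
t 8.2 along 563.8 lat 168.5 z 112.6 yaw -169.53 F along -8.2 lat 2.3 z 2.5
```

```bash
python3 -m inch '[[[-1,-0.3,0,0,0,0,0.2],[0,0,4,0,0,0,0.2],[0,0,4,0,0,0,0.2],[0,0,0,0,0,0,0.2]]]'>/dev/null; python3 dk.py
python3 -m inch '[[[0,0,2,0,0,0,0.2],[0,0,2,0,0,0,0.2],[0,0,0,0,0,0,0.2],[0,0,0,0,0,0,0.2]]]'>/dev/null; python3 dk.py
```

```text
t 8.6 along 564.2 lat 167.6 z 103.8 yaw -169.52 F along -7.5 lat 0.2 z 0.5
t 9.0 along 564.4 lat 167.5 z 100.2 yaw -169.52 F along -7.8 lat 0.6 z 1.0
```

```bash
python3 -m inch '[[[0,0,1,0,0,0,0.2],[0,0,0,0,0,0,0.2],[0,0,0,0,0,0,0.2]]]'>/dev/null; python3 dk.py
python3 -m inch '[[[0,0,1,0,0,0,0.2],[0,0,0,0,0,0,0.2],[0,0,0,0,0,0,0.2]]]'>/dev/null; python3 dk.py
python3 -m inch '[[[0,0,1,0,0,0,0.2],[0,0,0,0,0,0,0.2],[0,0,0,0,0,0,0.2]]]'>/dev/null; python3 dk.py
```

```text
t 9.3 along 564.6 lat 167.5 z 99.3 yaw -169.52 F along -8.7 lat -0.5 z 2.1
t 9.6 along 564.7 lat 167.5 z 99.2 yaw -169.52 F along -10.6 lat -0.2 z 7.1
t 9.9 along 564.7 lat 167.6 z 99.1 yaw -169.51 F along -13.5 lat -0.7 z 13.8
```

On the plate (z force 14 N at 99.2). Release it.

```bash
python3 -m inch '[[[0,0,-1.5,0,0,0,0.2],[0,0,0,0,0,0,0.45],[0,0,0,0,0,0,0.45],[0,0,0,0,0,0,0.45]]]'; python3 -m inch '[[[0,0,-30,0,0,0,0.45],[0,0,-45,0,0,0,0.45],[0,0,-35,0,0,0,0.45],[0,0,0,0,0,0,0.45],[0,0,0,0,0,0,0.45],[0,0,0,0,0,0,0.45]]]'
python3 - <<'E'
from station import *
from h import *;import pickle
s=read_state();f=grab_frame("wrist");pickle.dump((s,f),open("w3.pkl","wb"));cv2.imwrite("pics/w3.png",f["frame"][...,::-1])
C=cloud(f,s);k=np.uint8((abs(C[...,2]-.041)<.003)&(f["frame"].max(2)<90));n,l,st,ce=cv2.connectedComponentsWithStats(k)
a=np.radians(10.5)
for i in range(1,n):
    if st[i,4]>800:
        r=rect(C[l==i]);x,y=r[0];print(ce[i].round(),st[i,4],r,"along",x*np.cos(a)+y*np.sin(a),"lat",y*np.cos(a)-x*np.sin(a),np.nanmedian(C[l==i][:,2]))
E
python3 go.py 505.3 -77.7 180 165.7 0.6
```

```text
t: 10.3
ee_pos: [0.5274, 0.268, 0.1003]
tcp_rot: [180.0, 0.2, -169.6]
ft_force: [-0.1, -0.7, 0.2]
opening: 0.0384
grasp_force: 0.0
t: 10.9
ee_pos: [0.5257, 0.2676, 0.2082]
tcp_rot: [-180.0, -0.1, -169.5]
ft_force: [-0.7, 0.2, -0.6]
opening: 0.0385
grasp_force: 0.0
[323. 222.] 3074 (array([517.7, 266.3]), array([59. , 25.9]), 10.9) along 557.5603860844183 lat 167.49745033699637 0.040969985893463956
[600. 353.] 905 (array([584. , 498.3]), array([112.1,   4.2]), -11.7) along 665.0288283700866 lat 383.53037355170443 0.040935730247730784
t 10.95 tcp [525.4 267.6 207.8] [-1.7999e+02 -1.7000e-01 -1.6955e+02] n 8
[10.3, -42.0, 3.5, -0.01, -0.02, 3.09, 0.6],[8.0, -42.5, 3.5, -0.01, -0.02, 3.09, 0.6],[5.7, -42.9, 3.5, -0.01, -0.02, 3.09, 0.6],[3.4, -43.1, 3.5, -0.01, -0.02, 3.09, 0.6],[1.1, -43.2, 3.5, -0.01, -0.02, 3.09, 0.6],[-1.3, -43.2, 3.5, -0.01, -0.02, 3.09, 0.6],[-3.6, -43.1, 3.5, -0.01, -0.02, 3.09, 0.6],[-5.9, -42.8, 3.5, -0.01, -0.02, 3.09, 0.6],
```

View pics/w3.png

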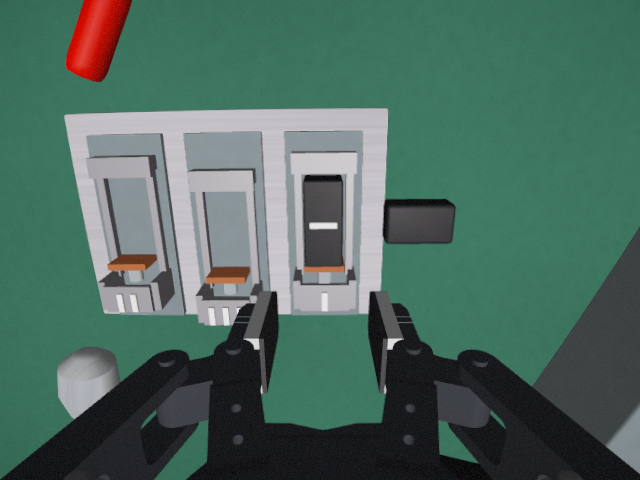

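Pack 1 is home: centre at along 557.6 (expected 558), top at 41, lateral 167.5, and in the image its tongue is hidden under the lip at (323,165). Now pack 2.

```bash
python3 -m inch '[[[10.3,-42,3.5,0,0,3.09,0.6],[8,-42.5,3.5,0,0,3.09,0.6],[5.7,-42.9,3.5,0,0,3.09,0.6],[3.4,-43.1,3.5,0,0,3.09,0.6],[1.1,-43.2,3.5,0,0,3.09,0.6],[-1.3,-43.2,3.5,0,0,3.09,0.6],[-3.6,-43.1,3.5,0,0,3.09,0.6],[-5.9,-42.8,3.5,0,0,3.09,0.6],[0,0,0,0,0,0,0.6],[0,0,0,0,0,0,0.6]]]'
python3 -m inch '[[[0,0,0,0,0,0,0.6]]]'>/dev/null
python3 p.py 0.048|head -4; python3 d2.py w3.pkl 26|head -4;  python3 go.py 505.3 -77.7 104 165.7 0.6 3
```

```text
t: 11.95
ee_pos: [0.5055, -0.0778, 0.1804]
tcp_rot: [180.0, -0.2, 165.6]
ft_force: [-0.3, 0.3, -1.0]
opening: 0.0512
grasp_force: 0.0
[ 0.5058403  -0.07645499  0.1808279 ] [ 1.79965398e+02 -1.04752167e-01  1.65796021e+02]
[122.   8.] 806 (array([ 356.6, -137.8]), array([31. , 10.4]), 74.1) 0.0466
[319. 251.] 4316 (array([505., -78.]), array([59.7, 26.1]), -14.4) 0.0489
d1 hidden
d2 plate z 14.9 guides rel 28.4 [array([-20.6, -15.3]), array([15.6, 20.6])] lip along [513.8 527.3]
d3 plate z 15.0 guides rel 98 [array([-20.2, -15. ]), array([16.2, 21.1])] lip along [524.1 537.7]
cop [132. 262.] (array([573.3, 136.2]), array([28.8,  5.6]), -76.9) along [586.2 586.5 587.  590.5] lat [15.9 42.9] zmax 0.0398
t 12.1 tcp [506.  -76.2 181.1] [ 1.7998e+02 -7.0000e-02  1.6584e+02] n 3
[0.1, -0.6, 25.7, 0.01, -0.02, 0.05, 0.6],[0.1, -0.6, 25.7, 0.01, -0.02, 0.05, 0.6],[0.1, -0.5, 25.7, 0.01, -0.02, 0.05, 0.6],
  return _methods._mean(a, axis=axis, dtype=dtype,
  ret = ret.dtype.type(ret / rcount)
```

```bash
python3 -m inch '[[[0.1,-0.6,25.7,0,0,0,0.6],[0.1,-0.6,25.7,0,0,0,0.6],[0.1,-0.5,25.7,0,0,0,0.6],[0,0,0,0,0,0,0.6],[0,0,0,0,0,0,0.6]]]'; python3 go.py 505.3 -77.9 104 165.7 0.6 1
python3 -m inch '[[[0,0,0,0,0,0,0.2],[0,0,0,0,0,0,0.2],[0,0,0,0,0,0,0.2],[0,0,0,0,0,0,0.2]]]'
python3 dk.py
python3 -m inch '[[[0,0,-30,0,0,0,0.2],[0,0,-45,0,0,0,0.2],[0,0,-30,0,0,0,0.2],[0,0,0,0,0,0,0.2]]]'
python3 go.py 525 120 210 -169.5 0.2
```

```text
t: 12.6
ee_pos: [0.5055, -0.078, 0.1047]
tcp_rot: [180.0, -0.0, 165.8]
ft_force: [0.3, -0.1, 0.4]
opening: 0.0513
grasp_force: 0.0
t 12.6 tcp [505.5 -78.  104.7] [ 1.7999e+02 -5.0000e-02  1.6583e+02] n 1
[0.3, 0.1, 0.7, 0.01, -0.05, 0.13, 0.6],
t: 13.0
ee_pos: [0.5069, -0.0793, 0.1065]
tcp_rot: [-180.0, 0.2, 165.7]
ft_force: [-0.9, 1.5, 6.7]
opening: 0.0244
grasp_force: 59.9
t 13.0 along 484.0 lat -170.3 z 106.5 yaw 165.74 F along -0.6 lat 1.6 z 6.7
t: 13.4
ee_pos: [0.5084, -0.0802, 0.2153]
tcp_rot: [-179.9, 0.6, 165.7]
ft_force: [0.9, -0.8, -0.9]
opening: 0.0242
grasp_force: 59.4
t 13.4 tcp [508.4 -80.2 215.3] [-179.91    0.62  165.74] n 5
[6.7, 39.6, 0.9, -0.05, 0.12, -4.95, 0.2],[3.2, 40.0, 1.0, -0.05, 0.12, -4.95, 0.2],[-0.3, 40.2, 1.0, -0.05, 0.12, -4.95, 0.2],[-3.7, 40.0, 1.0, -0.05, 0.12, -4.95, 0.2],[-7.2, 39.5, 1.1, -0.05, 0.12, -4.95, 0.2],
```

```bash
python3 -m inch '[[[6.7,39.6,2,0,0,-4.95,0.2],[3.2,40,2,0,0,-4.95,0.2],[-0.3,40.2,2,0,0,-4.95,0.2],[-3.7,40,2,0,0,-4.95,0.2],[-7.2,39.5,2,0,0,-4.95,0.2],[0,0,0,0,0,0,0.2],[0,0,0,0,0,0,0.2],[0,0,0,0,0,0,0.2]]]'
python3 - <<'E'
from station import *
import pickle
s=read_state();f=grab_frame("wrist");pickle.dump((s,f),open("w4.pkl","wb"))
E
python3 d2.py w4.pkl 36 2>/dev/null; python3 go.py 534.6 128.1 155 -169.5 0.2 3
```

```text
t: 14.2
ee_pos: [0.5218, 0.1203, 0.199]
tcp_rot: [-180.0, -0.1, -169.6]
ft_force: [0.5, -1.4, -1.4]
opening: 0.0245
grasp_force: 59.6
d1 hidden
d2 hidden
d3 plate z 15.0 guides rel 98 [array([-20.6, -15.5]), array([15.1, 20.2])] lip along [524.3 537. ]
cop [343.  11.] (array([385.9, 107.6]), array([15.3,  5.8]), -17.7) along [393.3 395.7 398.8 405.1] lat [30.6 40.7] zmax 0.027
cop [330.  32.] (array([398.3, 102.2]), array([11.4,  6.7]), -5.4) along [405.3 408.3 410.3 415.6] lat [25.1 31.7] zmax 0.0276
cop [317.  57.] (array([413.9,  96.4]), array([20.6,  7.4]), -21.8) along [415.9 419.  423.9 432.9] lat [14.  25.9] zmax 0.028
cop [299.  88.] (array([432.9,  88.6]), array([21.9,  7.7]), -18.2) along [432.5 435.9 441.7 449.5] lat [ 2.3 16. ] zmax 0.027
cop [291. 110.] (array([446.1,  86.4]), array([8.7, 7. ]), -6.2) along [451.  452.3 454.7 457.8] lat [-0.3  7. ] zmax 0.0263
cop [301. 116.] (array([448.5,  94.2]), array([8.3, 7.5]), 1.9) along [454.1 456.6 458.4 461.5] lat [ 6.9 14.3] zmax 0.0269
cop [520. 310.] (array([550.3, 275.6]), array([34.9, 10.5]), 86.7) along [587.3 589.  590.3 593. ] lat [153.7 185.4] zmax 0.0413
cop [426. 318.] (array([571.2, 210.3]), array([37. , 11.2]), 84.9) along [596.5 596.9 597.3 600.7] lat [ 84.3 111.6] zmax 0.0399
pack top in tool z 57.7
pack rect in tool (array([1.9, 0. ]), array([60.7, 27.4]), 0.5)
tongue (array([34.7,  0.4]), array([25.5,  7.2]), -89.1)
finger z max 65.8
t 14.25 tcp [522.  120.1 199.2] [-1.7999e+02 -4.0000e-02 -1.6962e+02] n 3
[-4.6, 1.9, 14.7, -0.0, -0.01, -0.04, 0.2],[-4.6, 1.9, 14.7, -0.0, -0.01, -0.04, 0.2],[-4.6, 1.9, 14.7, -0.0, -0.01, -0.04, 0.2],
```

```bash
python3 -m inch '[[[-4.6,1.9,14.7,0,0,0,0.2],[-4.6,1.9,14.7,0,0,0,0.2],[-4.6,1.9,14.7,0,0,0,0.2],[0,0,0,0,0,0,0.2],[0,0,0,0,0,0,0.2]]]'>/dev/null; python3 dk.py
python3 -m inch '[[[0,0,12,0,0,0,0.2],[0,0,12,0,0,0,0.2],[0,0,7,0,0,0,0.2],[0,0,0,0,0,0,0.2],[0,0,0,0,0,0,0.2],[0,0,0,0,0,0,0.2]]]'>/dev/null; python3 dk.py
```

```text
t 14.75 along 549.0 lat 28.8 z 155.6 yaw -169.59 F along 0.2 lat 0.3 z -0.5
t 15.35 along 549.6 lat 29.6 z 124.9 yaw -169.51 F along -0.4 lat 0.3 z -1.5
```

```bash
python3 -m inch '[[[-3,-0.5,1,0,0,0,0.2],[-3,-0.5,1,0,0,0,0.2],[-1,0,0,0,0,0,0.2],[0,0,0,0,0,0,0.2],[0,0,0,0,0,0,0.2]]]'>/dev/null; python3 dk.py
python3 -m inch '[[[-1.5,0,0,0,0,0,0.2],[-0.5,0,0,0,0,0,0.2],[0,0,0,0,0,0,0.2]]]'>/dev/null; python3 dk.py
python3 -m inch '[[[-1.5,0,0,0,0,0,0.2],[-0.5,0,0,0,0,0,0.2],[0,0,0,0,0,0,0.2]]]'>/dev/null; python3 dk.py
```

```text
t 15.85 along 556.3 lat 28.6 z 122.5 yaw -169.52 F along 0.8 lat 0.5 z -1.3
t 16.15 along 558.4 lat 28.6 z 122.5 yaw -169.51 F along 0.8 lat 0.4 z -0.9
t 16.45 along 559.7 lat 28.7 z 122.2 yaw -169.51 F along -3.5 lat -0.8 z 0.6
```

Contact is at ≈559, as predicted. Press to ~567.5.

```bash
python3 -m inch '[[[-1.5,0,0,0,0,0,0.2],[-1.5,0,0,0,0,0,0.2],[-1.5,0,0,0,0,0,0.2],[0,0,0,0,0,0,0.2]]]'>/dev/null; python3 dk.py
python3 -m inch '[[[-1.5,0,0,0,0,0,0.2],[-1.5,0,0,0,0,0,0.2],[-0.7,0,0,0,0,0,0.2],[0,0,0,0,0,0,0.2],[0,0,0,0,0,0,0.2]]]'>/dev/null; python3 dk.py
```

```text
t 16.85 along 564.2 lat 28.7 z 122.2 yaw -169.50 F along -6.0 lat -0.4 z 2.1
t 17.35 along 567.2 lat 28.7 z 121.9 yaw -169.50 F along -7.5 lat -0.4 z 2.6
```

```bash
python3 -m inch '[[[-0.7,0,0,0,0,0,0.2],[0,0,4,0,0,0,0.2],[0,0,4,0,0,0,0.2],[0,0,0,0,0,0,0.2]]]'>/dev/null; python3 dk.py
python3 -m inch '[[[0,0,2,0,0,0,0.2],[0,0,2,0,0,0,0.2],[0,0,0,0,0,0,0.2],[0,0,0,0,0,0,0.2]]]'>/dev/null; python3 dk.py
python3 -m inch '[[[0,0,1,0,0,0,0.2],[0,0,0,0,0,0,0.2],[0,0,0,0,0,0,0.2]]]'>/dev/null; python3 dk.py
```

```text
t 17.75 along 567.3 lat 28.9 z 113.2 yaw -169.49 F along -8.3 lat -0.1 z 0.7
t 18.15 along 567.4 lat 28.9 z 109.4 yaw -169.49 F along -7.8 lat 0.4 z 0.4
t 18.45 along 567.7 lat 28.9 z 108.8 yaw -169.49 F along -8.0 lat -1.0 z 1.9
```

```bash
python3 -m inch '[[[0,0,1,0,0,0,0.2],[0,0,0,0,0,0,0.2],[0,0,0,0,0,0,0.2]]]'>/dev/null; python3 dk.py
```

```text
t 18.75 along 567.7 lat 28.9 z 108.7 yaw -169.48 F along -11.3 lat 0.1 z 8.1
```

```bash
cat > chk.py <<'E'
from station import *
from h import *;import pickle,sys
zt=float(sys.argv[1]);s=read_state();f=grab_frame("wrist");pickle.dump((s,f),open("w5.pkl","wb"));cv2.imwrite("pics/%s.png"%sys.argv[2],f["frame"][...,::-1])
C=cloud(f,s);k=np.uint8((abs(C[...,2]-zt)<.003)&(f["frame"].max(2)<90));n,l,st,ce=cv2.connectedComponentsWithStats(k)
a=np.radians(10.5)
for i in range(1,n):
    if st[i,4]>800:
        r=rect(C[l==i]);x,y=r[0];print(ce[i].round(),st[i,4],r,"along",x*np.cos(a)+y*np.sin(a),"lat",y*np.cos(a)-x*np.sin(a),np.nanmedian(C[l==i][:,2]))
E
python3 -m inch '[[[0,0,-1,0,0,0,0.2],[0,0,0,0,0,0,0.45],[0,0,0,0,0,0,0.45],[0,0,0,0,0,0,0.45]]]'>/dev/null; python3 -m inch '[[[0,0,-30,0,0,0,0.45],[0,0,-45,0,0,0,0.45],[0,0,-30,0,0,0,0.45],[0,0,0,0,0,0,0.45],[0,0,0,0,0,0,0.45]]]'
python3 chk.py 0.051 w5; python3 go.py 578 -184.5 190 150.2 0.6
```

```text
t: 19.65
ee_pos: [0.5552, 0.1319, 0.2154]
tcp_rot: [-180.0, 0.2, -169.5]
ft_force: [-0.5, -0.2, 0.1]
opening: 0.0382
grasp_force: 0.0
[323. 218.] 2923 (array([545.1, 130.4]), array([59.5, 25.7]), 10.3) along 559.7357626372877 lat 28.87985500057009 0.05106678936156431
t 19.7 tcp [554.3 131.8 213.9] [ 1.7999e+02 -2.0000e-02 -1.6952e+02] n 7
[4.9, -45.1, 3.4, -0.0, -0.0, 5.75, 0.6],[0.3, -45.3, 3.4, -0.0, -0.0, 5.75, 0.6],[-4.2, -45.1, 3.4, -0.0, -0.0, 5.75, 0.6],[-8.7, -44.5, 3.4, -0.0, -0.0, 5.75, 0.6],[-13.1, -43.4, 3.4, -0.0, -0.0, 5.75, 0.6],[-17.4, -41.8, 3.4, -0.0, -0.0, 5.75, 0.6],[-21.5, -39.9, 3.4, -0.0, -0.0, 5.75, 0.6],
```

Pack 2 is home: along 559.7 (expected 559.6), top at 51. Now pack 3.

```bash
python3 -m inch '[[[4.9,-45.1,3.4,0,0,5.75,0.6],[0.3,-45.3,3.4,0,0,5.75,0.6],[-4.2,-45.1,3.4,0,0,5.75,0.6],[-8.7,-44.5,3.4,0,0,5.75,0.6],[-13.1,-43.4,3.4,0,0,5.75,0.6],[-17.4,-41.8,3.4,0,0,5.75,0.6],[-21.5,-39.9,3.4,0,0,5.75,0.6],[0,0,0,0,0,0,0.6],[0,0,0,0,0,0,0.6],[0,0,0,0,0,0,0.6]]]'
python3 p.py 0.0585|head -4;  python3 go.py 578 -184.5 114 150.2 0.6 3
```

```text
t: 20.7
ee_pos: [0.5777, -0.1831, 0.1893]
tcp_rot: [180.0, -0.2, 150.3]
ft_force: [-0.6, 0.3, -0.4]
opening: 0.0514
grasp_force: 0.0
[ 0.5776832  -0.18312514  0.18934496] [ 1.79979367e+02 -1.55995790e-01  1.50319420e+02]
[320. 255.] 4325 (array([ 578. , -184.6]), array([59.9, 26.1]), -29.9) 0.0589
t 20.75 tcp [ 577.9 -182.9  189.7] [ 1.7998e+02 -1.1000e-01  1.5035e+02] n 3
[-0.3, -0.5, 25.2, 0.0, -0.04, 0.05, 0.6],[-0.3, -0.5, 25.2, 0.0, -0.04, 0.05, 0.6],[-0.3, -0.5, 25.2, 0.0, -0.04, 0.05, 0.6],
```

```bash
python3 -m inch '[[[-0.3,-0.5,25.2,0,0,0,0.6],[-0.3,-0.5,25.2,0,0,0,0.6],[-0.3,-0.5,25.2,0,0,0,0.6],[0,0,0,0,0,0,0.6],[0,0,0,0,0,0,0.6]]]'; python3 go.py 578 -184.6 114 150.2 0.6 1
python3 -m inch '[[[0,0,0,0,0,0,0.2],[0,0,0,0,0,0,0.2],[0,0,0,0,0,0,0.2],[0,0,0,0,0,0,0.2]]]'
python3 -m inch '[[[0,0,-30,0,0,0,0.2],[0,0,-45,0,0,0,0.2],[0,0,-30,0,0,0,0.2],[0,0,0,0,0,0,0.2]]]'
python3 go.py 522 197 215 -169.5 0.2
```

```text
t: 21.25
ee_pos: [0.5783, -0.1851, 0.1153]
tcp_rot: [180.0, -0.0, 150.3]
ft_force: [0.3, -0.7, 0.4]
opening: 0.0511
grasp_force: 0.0
t 21.25 tcp [ 578.3 -185.1  115.3] [ 1.8000e+02 -4.0000e-02  1.5033e+02] n 1
[0.5, 0.3, 1.3, 0.0, -0.04, 0.13, 0.6],
t: 21.65
ee_pos: [0.5796, -0.1866, 0.1173]
tcp_rot: [180.0, 0.2, 150.2]
ft_force: [-0.0, 2.5, 6.9]
opening: 0.0247
grasp_force: 60.4
t: 22.05
ee_pos: [0.5809, -0.1877, 0.2264]
tcp_rot: [180.0, 0.6, 150.2]
ft_force: [0.9, -0.2, -0.8]
opening: 0.0243
grasp_force: 59.5
t 22.05 tcp [ 580.9 -187.7  226.4] [180.     0.64 150.24] n 9
[26.9, 33.9, 1.0, -0.02, 0.07, -4.47, 0.2],[24.2, 35.9, 1.0, -0.02, 0.07, -4.47, 0.2],[21.3, 37.6, 1.1, -0.02, 0.07, -4.47, 0.2],[18.3, 39.2, 1.1, -0.02, 0.07, -4.47, 0.2],[15.2, 40.5, 1.1, -0.02, 0.07, -4.47, 0.2],[12.0, 41.5, 1.2, -0.02, 0.07, -4.47, 0.2],[8.7, 42.4, 1.2, -0.02, 0.07, -4.47, 0.2],[5.4, 42.9, 1.2, -0.02, 0.07, -4.47, 0.2],[2.0, 43.2, 1.3, -0.02, 0.07, -4.47, 0.2],
```

```bash
python3 -m inch '[[[26.9,33.9,1,0,0,-4.47,0.2],[24.2,35.9,1,0,0,-4.47,0.2],[21.3,37.6,1,0,0,-4.47,0.2],[18.3,39.2,1,0,0,-4.47,0.2],[15.2,40.5,1,0,0,-4.47,0.2],[12,41.5,1,0,0,-4.47,0.2],[8.7,42.4,1,0,0,-4.47,0.2],[5.4,42.9,1,0,0,-4.47,0.2],[2,43.2,1,0,0,-4.47,0.2],[0,0,0,0,0,0,0.2]]]'
python3 -m inch '[[[0,0,0,0,0,0,0.2],[0,0,0,0,0,0,0.2],[0,0,0,0,0,0,0.2]]]'>/dev/null
python3 - <<'E'
from station import *
import pickle
s=read_state();f=grab_frame("wrist");pickle.dump((s,f),open("w6.pkl","wb"))
E
python3 d2.py w6.pkl 46 2>/dev/null|grep -v cop; python3 go.py 527.8 197.7 165 -169.5 0.2 3
```

```text
t: 23.05
ee_pos: [0.5173, 0.2028, 0.2096]
tcp_rot: [179.9, -0.1, -169.1]
ft_force: [-0.5, -0.7, -1.3]
opening: 0.0244
grasp_force: 59.7
d1 hidden
d2 hidden
d3 hidden
pack top in tool z 58.3
pack rect in tool (array([1.9, 0. ]), array([60.7, 27.4]), -0.4)
tongue (array([34.6,  0.4]), array([25.1,  6.4]), -89.8)
finger z max 66.0
t 23.4 tcp [519.8 197.3 210.9] [-1.7999e+02 -2.0000e-02 -1.6966e+02] n 3
[-2.6, -0.4, 15.3, -0.0, -0.01, -0.05, 0.2],[-2.6, -0.4, 15.3, -0.0, -0.01, -0.05, 0.2],[-2.6, -0.4, 15.3, -0.0, -0.01, -0.05, 0.2],
```

```bash
python3 -m inch '[[[-2.6,-0.4,15.3,0,0,-0.05,0.2],[-2.6,-0.4,15.3,0,0,-0.05,0.2],[-2.6,-0.4,15.3,0,0,-0.05,0.2],[0,0,0,0,0,0,0.2],[0,0,0,0,0,0,0.2]]]'>/dev/null; python3 dk.py
python3 -m inch '[[[0,0,12,0,0,0,0.2],[0,0,12,0,0,0,0.2],[0,0,6,0,0,0,0.2],[0,0,0,0,0,0,0.2],[0,0,0,0,0,0,0.2],[0,0,0,0,0,0,0.2]]]'>/dev/null; python3 dk.py
```

```text
t 23.9 along 554.4 lat 99.3 z 164.2 yaw -169.39 F along -0.2 lat 0.4 z -2.1
t 24.5 along 555.2 lat 99.4 z 135.7 yaw -169.38 F along -0.4 lat -0.7 z -1.9
```

Correct lateral by about -1.2 mm and advance.

```bash
python3 -m inch '[[[-4,-0.6,1,0,0,0.1,0.2],[-4,-0.6,1,0,0,0,0.2],[-3,0,0,0,0,0,0.2],[0,0,0,0,0,0,0.2],[0,0,0,0,0,0,0.2]]]'>/dev/null; python3 dk.py
python3 -m inch '[[[-1.5,0,0,0,0,0,0.2],[-0.5,0,0,0,0,0,0.2],[0,0,0,0,0,0,0.2]]]'>/dev/null; python3 dk.py
python3 -m inch '[[[-1.5,0,0,0,0,0,0.2],[-0.5,0,0,0,0,0,0.2],[0,0,0,0,0,0,0.2]]]'>/dev/null; python3 dk.py
```

```text
t 25.0 along 565.9 lat 98.2 z 133.2 yaw -169.49 F along -0.3 lat 0.1 z -0.5
t 25.3 along 567.9 lat 98.2 z 133.2 yaw -169.48 F along 0.6 lat 0.4 z -2.0
t 25.6 along 569.3 lat 98.2 z 132.9 yaw -169.48 F along -3.4 lat 0.6 z 1.4
```

Contact is at ≈569. Press to 577.5.

```bash
python3 -m inch '[[[-1.5,0,0,0,0,0,0.2],[-1.5,0,0,0,0,0,0.2],[-1.5,0,0,0,0,0,0.2],[0,0,0,0,0,0,0.2]]]'>/dev/null; python3 dk.py
python3 -m inch '[[[-1.5,0,0,0,0,0,0.2],[-1.5,0,0,0,0,0,0.2],[-1,0,0,0,0,0,0.2],[0,0,0,0,0,0,0.2],[0,0,0,0,0,0,0.2]]]'>/dev/null; python3 dk.py
```

```text
t 26.0 along 573.8 lat 98.3 z 132.9 yaw -169.48 F along -5.9 lat -0.2 z 1.8
t 26.5 along 577.1 lat 98.3 z 132.7 yaw -169.47 F along -6.7 lat 0.6 z 1.8
```

```bash
python3 -m inch '[[[-0.7,0,0,0,0,0,0.2],[0,0,4,0,0,0,0.2],[0,0,4,0,0,0,0.2],[0,0,0,0,0,0,0.2]]]'>/dev/null; python3 dk.py
python3 -m inch '[[[0,0,2,0,0,0,0.2],[0,0,2,0,0,0,0.2],[0,0,0,0,0,0,0.2],[0,0,0,0,0,0,0.2]]]'>/dev/null; python3 dk.py
python3 -m inch '[[[0,0,1,0,0,0,0.2],[0,0,0,0,0,0,0.2],[0,0,0,0,0,0,0.2]]]'>/dev/null; python3 dk.py
```

```text
t 26.9 along 577.3 lat 98.4 z 124.0 yaw -169.47 F along -7.3 lat -0.0 z 0.5
t 27.3 along 577.4 lat 98.4 z 120.3 yaw -169.47 F along -8.1 lat -0.6 z 1.2
t 27.6 along 577.7 lat 98.4 z 119.6 yaw -169.47 F along -7.1 lat 0.4 z 2.5
```

```bash
python3 -m inch '[[[0,0,1,0,0,0,0.2],[0,0,0,0,0,0,0.2],[0,0,0,0,0,0,0.2]]]'>/dev/null; python3 dk.py
python3 -m inch '[[[0,0,-1,0,0,0,0.2],[0,0,0,0,0,0,0.42],[0,0,0,0,0,0,0.42],[0,0,0,0,0,0,0.42]]]'>/dev/null; python3 -m inch '[[[0,0,-30,0,0,0,0.42],[0,0,-45,0,0,0,0.42],[0,0,-45,0,0,0,0.42],[0,0,0,0,0,0,0.42],[0,0,0,0,0,0,0.42],[0,0,0,0,0,0,0.42]]]'
python3 chk.py 0.061 w7;python3 chk.py 0.051 w8;python3 chk.py 0.041 w9
```

```text
t 27.9 along 577.7 lat 98.4 z 119.5 yaw -169.46 F along -11.3 lat 0.2 z 8.7
t: 28.9
ee_pos: [0.551, 0.202, 0.239]
tcp_rot: [180.0, -0.1, -169.5]
ft_force: [-0.1, 0.4, 0.1]
opening: 0.0361
grasp_force: 0.0
[323. 216.] 2495 (array([541.9, 200.4]), array([59.6, 25.5]), 11.2) along 569.3458337175333 lat 98.2908522116218 0.06140341469830776
[226. 200.] 2634 (array([544.6, 130.9]), array([59.6, 26.3]), 10.8) along 559.3352529462518 lat 29.462600217098156 0.05101196229708119
[417. 195.] 2535 (array([517.9, 265.9]), array([59.3, 25.7]), 10.9) along 557.6841428557341 lat 167.06770126887238 0.04110744149044271
```

View pics/w9.png

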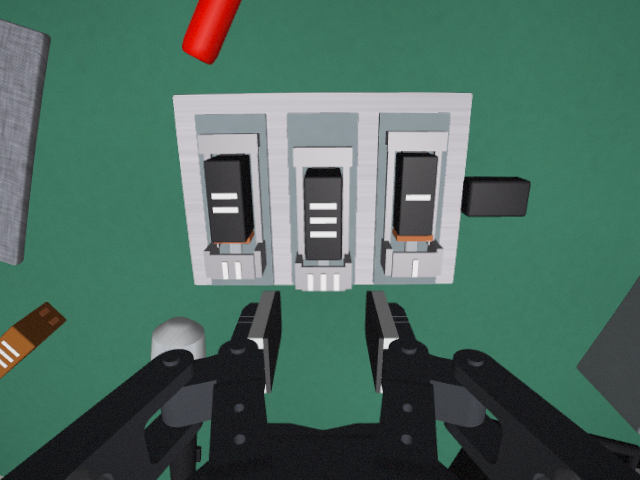

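All three packs lie home at (228,200), (323,215) and (415,195), each in its own dock with its tongue under the lip. Handing in.

```bash
python3 -c "
from station import *
print(close_job())"
```

```text
the job is handed in; nothing more can be done
None
```

Packs 1, 2 and 3 went into docks 1, 2 and 3 in that order, each measured flat and within about 0.4 mm of its home position; the job was handed in at about 29 s, and no verdict was shown.

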